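Dial the code into the blue transducer case

ROBOT

A 7-joint arm with a two-finger parallel gripper is mounted at the origin on the work surface. World frame = base frame: x ahead of the robot, y to its left, z up, the work surface at z = 0. Lengths are in m, angles in rad, forces in N, time in s.
With the tool pointing down it reaches from about 0.4 to 0.85 m from the base axis. Payload 4.5 kg.
Tool frame: the origin (TCP) lies between the finger pads; the fingertips stand 19 mm ahead of it and the grasp point (between the pads) is the TCP; z points along the fingers, y is the direction in which the jaws open and shut (so a half turn about z gives the same grasp; the last joint's range is limited). The gripper opens to 88 mm and grips with 3 to 60 N. Pads are 18 mm wide; open, the fingers measure 123 mm over their backs; the gripper's body (75 mm by 187 mm) begins 45 mm behind the grasp point.
Start: joints at [1.143, 0.689, -0.195, 1.565, 0.157, 0.902, -0.215], TCP at [0.279, -0.56, 0.219] pointing down, gripper open.
Joint ranges: [-3.01, 3.01], [-0.46, 2.08], [-1.47, 1.51], [0.13, 2.56], [-1, 4.14], [0.04, 2.09], [-2.66, 2.66]. Speed limits (rad/s): [2.57, 2.57, 3.14, 3.14, 3.14, 3.14, 3.14].

INTERFACE

Orientations are given as a unit quaternion [x, y, z, w].
In Python, from plant import status, snapshot, finish_job, cut_out, tip_of gives the robot as it stands. The module is installed in compiled form; this text tells all that it offers.
- The arm moves only by the tool carry_out, never from a script. Its arguments are lists of equal length, an entry for each row: "linear": the shift along the world's x, y, z in m, a list of three; "roll": the turn about the world's z in rad. A call has 1 to 8 rows; each row is the pose to reach, as a shift and turn from the pose measured when the call began; what a row does not reach only later rows make up. A row lasts 1/12 s, in which the tool goes at most 41.7 mm and 7.16 degrees, less where a joint would pass 70% of its speed; a pose out of reach is approached as far as the arm can. A call with a gripper value outside its range is refused whole. "gripper" is the opening, from 0 (shut) to 1 (fully open), set as the call begins (left out, the last holds). The fingers move at their own pace and stop on an object; "grip_force" is the grip in N (left out, the last holds). Time passes only in rows, so rows that repeat a pose let the fingers close. It gives the time, the measured TCP pose, the force and the opening at its end, in the units of the state.
- status.get_state(): the state, without advancing time (a new reading comes with each control period).
- snapshot(name): name is "scene" or "top" or "wrist"; returns a dict with "img" (480x640x3 uint8, red, green, blue), "range_z" (480x640 float32, m along the optical axis (not along the pixel's ray), 0 where there is no reading), "fx", "fy", "cx", "cy" (pixels), "k1" (the pictures are not rectified: a ray, as slopes to the right and down, at radius r is drawn at 1 + k1 r^2 times it, then the intrinsics apply), "world_from_camera" (4x4, takes a point from camera to world coordinates). Camera axes: x right, y down, z forward; pixel columns grow to the right and rows downward; lengths in m; the calibration is good to about 2 mm. A picture is of the moment at which its call begins.
- finish_job(): hands the job in, once; it reports no verdict.
Trained networks look in a picture, given as the dict that the camera call returned (one of the last four; its "shot" number tells which), for a name from the list of things; names that differ only in an ending like _2 or _b are one class to them, and where a whole thing is asked for, a point or a joint stands for the part that bears it (a point fixed in the world has none). Each returns a list of dicts, best first, with "confidence" (0 to 1); they miss things now and then, are a little off and sometimes report something else, mostly with a low value. They report only what shows in the picture. A call takes as long as a camera call.
- cut_out(picture, query): "region" (480x640 bool, what is visible of it) and "pixel" ([column, row] in pixels, amid what is visible of it).
- tip_of(picture, query): "pixel" ([column, row] in pixels: a listed point, or the origin of a listed thing).
The state is a dict: "clock": time; "q": joint angles; "qd": joint speeds; "joint_torque": joint torques, N m; "tool_pos": TCP position; "eef_rot": TCP orientation; "contact_force": force on the tool from outside, world axes, zero at the start; "moment": the same for the moment, N m; "opening": opening from 0.0 (shut) to 1.0 (fully open).
Only numpy, scipy, OpenCV 4.12 (cv2) and the standard library are available. Lean on these libraries where they do the work, as an engineer would, in place of code of your own. Each camera call takes 0.05 s, during which the arm holds its last target.

TASK

Set the code on the blue instrument case: first turn its black dial so that its pointer is at the yellow dot, then turn its ivory dial so that its pointer is at the red dot, and let go. Turn one dial at a time, and do not touch the green case, which belongs to somebody else.

Things in the scene. Friction and masses are not known exactly. Their poses are not given: they have to be found in the camera images.
- blue_case: Dark blue closed case fixed to the bench, 150 (x) x 250 (y) x 90 mm high. Origin: centre of its underside. +x points away from the robot (yaw within 0.3 rad), +y to its left. On its grey top plate two upright-axis dials: black at x 0, y +65 mm, ivory at x 0, y -65 mm; around each five coloured dots, 11 mm wide, 42 mm from its axis.
- blue_black_dial (a joint): Skirt 60 mm across, its top 98 mm above the table; on it, through the axis, a grip bar 46 x 16 mm, its top 132 mm up. Line on one half of the bar = pointer. Value (rad): 0 = pointer along the case's +x, growing clockwise from above; stops at +-1.6. Friction 0.05 N m, no clicks. Dots at -1.2 black, -0.6 red, 0 green, 0.6 yellow, 1.2 blue. Black, white pointer; starts -0.75 to 0.05.
- blue_ivory_dial (a joint): Skirt 60 mm across, its top 98 mm above the table; on it, through the axis, a grip bar 46 x 16 mm, its top 132 mm up. Line on one half of the bar = pointer. Value (rad): 0 = pointer along the case's +x, growing clockwise from above; stops at +-1.6. Friction 0.05 N m, no clicks. Dots at -1.2 black, -0.6 red, 0 green, 0.6 yellow, 1.2 blue. Ivory, black pointer; starts -0.05 to 0.75.
- green_case: Green case of the same shape, size, dials and frame, standing on the other side of the bench; which case is left and which right varies. Not to be touched.

How it is judged:
By the outcome, as a careful person would: the job done as asked, in the order asked, and still so for the second after the job is handed in, with the robot touching nothing.
It also fails if it takes over 45 s, if anything falls off the work surface, if the arm or the gripper's body presses on something with over 40 N, if the wrist force passes 120 N, or if a joint passes its speed limit or range.

## Working session

There is one attempt and no reset: what is moved stays moved. The work goes in short steps, Python scripts to look and compute and a tool call to move; the robot and the scene stay as the last step left them, time stands still between calls to the robot, and variables do not carry over. Pictures are saved under pics/ and viewed, and the job is handed in when it is done.

Besides the shell and the picture viewer there is one more tool, called after "Call:" by a JSON object that holds its "name" and its "arguments", one argument or row to a line. carry_out: Moves the arm, as the interface text tells. Its arguments: {"type":"object","properties":{"linear":{"type":"array"},"roll":{"type":"array"},"gripper":{"type":"number"},"grip_force":{"type":"number"}},"required":["linear","roll"]}

```bash
mkdir -p pics
cat > h.py <<'E'
import numpy as np, cv2
from plant import status, snapshot, finish_job, cut_out, tip_of
def save(n,p): cv2.imwrite('pics/%s.png'%n, cv2.cvtColor(p['img'],cv2.COLOR_RGB2BGR))
def ray(p,u,v):
    x=(np.asarray(u,float)-p['cx'])/p['fx']; y=(np.asarray(v,float)-p['cy'])/p['fy']
    xd,yd=x.copy(),y.copy()
    for _ in range(20):
        f=1+p['k1']*(x*x+y*y); x=xd/f; y=yd/f
    return np.stack([x,y,np.ones_like(x)],-1)
def atz(p,u,v,z):
    T=np.array(p['world_from_camera']); d=ray(p,u,v)@T[:3,:3].T; o=T[:3,3]
    return o+d*((z-o[2])/d[...,2])[...,None]
def depthpt(p,u,v):
    T=np.array(p['world_from_camera']); u=np.asarray(u,int);v=np.asarray(v,int)
    return (ray(p,u,v)*p['range_z'][v,u][...,None])@T[:3,:3].T+T[:3,3]
def proj(p,P):
    T=np.linalg.inv(np.array(p['world_from_camera'])); c=np.asarray(P)@T[:3,:3].T+T[:3,3]
    x=c[...,0]/c[...,2]; y=c[...,1]/c[...,2]; f=1+p['k1']*(x*x+y*y)
    return np.stack([x*f*p['fx']+p['cx'],y*f*p['fy']+p['cy']],-1)
E
python3 - <<'E'
from h import *
for n in ['top','scene']:
    p=snapshot(n); save(n+'1',p); print(n,p['fx'],p['k1'],np.round(p['world_from_camera'],3).tolist())
    for q in ['blue_case','green_case','blue_black_dial','blue_ivory_dial']:
        for r in cut_out(p,q): print(q,'cut',r['confidence'],r['pixel'],r['region'].sum(), depthpt(p,*np.round(r['pixel']).astype(int)))
        for r in tip_of(p,q): print(q,'tip',r['confidence'],r['pixel'])
print(status.get_state())
E
```

```text
top 497.53227029038146 -0.13639743331657217 [[-0.026, -0.983, 0.184, 0.42], [-1.0, 0.024, -0.008, 0.008], [0.004, -0.184, -0.983, 0.841], [0.0, 0.0, 0.0, 1.0]]
blue_case cut 0.59 [459.1, 262.8] 15952 [ 0.52954675 -0.19794859  0.09295089]
blue_case tip 0.85 [451.0, 269.5]
green_case cut 0.56 [180.2, 274.7] 16016 [0.52197385 0.23126126 0.09027086]
green_case tip 0.8 [191.5, 276.6]
blue_black_dial cut 0.56 [428.6, 266.0] 1147 [ 0.52154948 -0.14399635  0.12548832]Traceback (most recent call last):
  File "<stdin>", line 6, in <module>
ValueError: it knows: blue_case, green_case
```

Run:
```python
from h import *
for n in ['top','scene']:
    p=snapshot(n); save(n+'2',p); print(n,p['fx'])
    for q in ['blue_case','blue_black_dial','blue_ivory_dial']:
        for r in cut_out(p,q): print(q,'cut',r['confidence'],r['pixel'],r['region'].sum(), depthpt(p,*np.round(r['pixel']).astype(int)))
    if n=='top':
        c=p['img'][170:370,350:570]; cv2.imwrite('pics/topcrop.png',cv2.resize(c[:,:,::-1],None,fx=3,fy=3,interpolation=cv2.INTER_CUBIC)[:600])
print(status.get_state())
```

```text
top 497.53227029038146
blue_case cut 0.72 [461.3, 262.3] 15948 [ 0.53110253 -0.20136645  0.09235631]
blue_black_dial cut 0.95 [427.5, 264.7] 1145 [ 0.52318154 -0.14277461  0.1246908 ]
blue_ivory_dial cut 0.96 [511.9, 252.3] 1153 [ 0.53842553 -0.26968036  0.12933895]
scene 516.3976919442179
blue_case cut 0.6 [223.9, 237.3] 10757 [ 0.5816357  -0.19784411  0.09130113]
blue_black_dial cut 0.71 [254.9, 221.4] 677 [ 0.54964034 -0.14271404  0.11058507]
{'clock': 0.7, 'q': array([ 1.14280139,  0.68907571, -0.19465088,  1.56528717,  0.15726258,
        0.90250648, -0.21511559]), 'qd': array([-3.25864016e-05,  4.35611841e-04, -6.74751373e-04, -7.00918769e-04,
        7.13857856e-04,  1.02524118e-04, -1.41214282e-03]), 'joint_torque': array([ 1.49492280e-05, -5.27364635e+01, -1.26723044e+00, -1.53718024e+01,
       -5.20070514e-02, -6.10672614e-04,  3.49317887e-06]), 'tool_pos': array([ 0.27854307, -0.55953177,  0.2186626 ]), 'eef_rot': array([9.73458963e-01, 2.28861625e-01, 4.65626769e-05, 4.09611737e-05]), 'contact_force': array([-0.05880988, -0.79765466,  1.09433056]), 'moment': array([-0.01903482,  0.01966519, -0.00697037]), 'opening': 1.001913509243324}
```

View pics/top1.png

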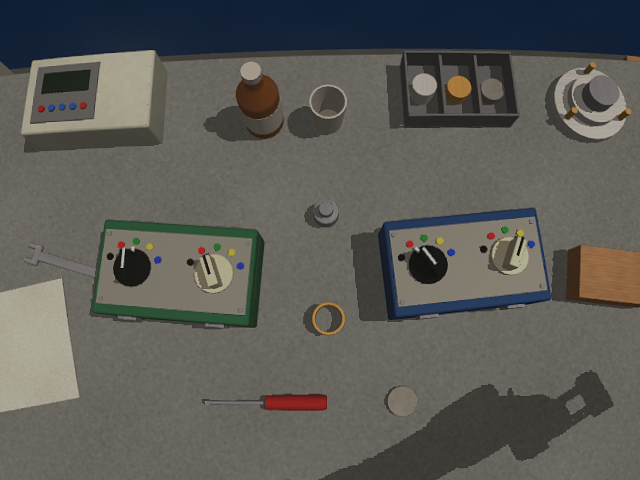

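View pics/topcrop.png

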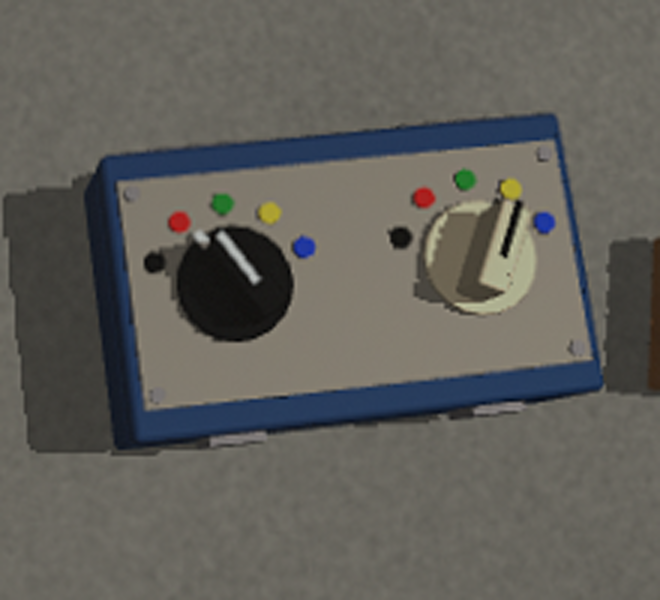

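View pics/scene2.png

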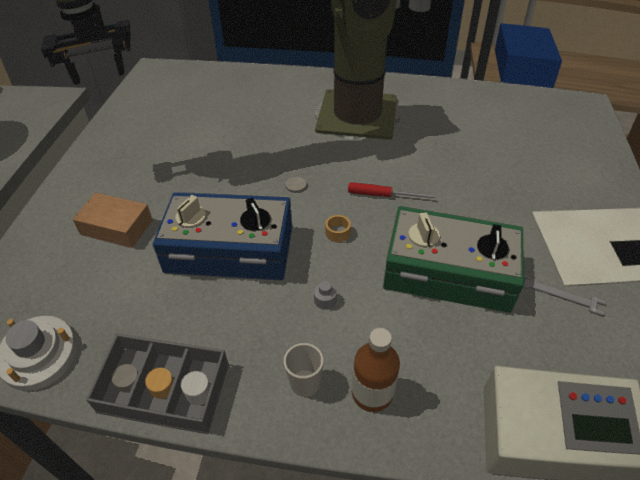

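```bash
cat >> h.py <<'E'
from scipy.optimize import least_squares
def fit_case(p,box):
    # crude dot detection by saturation/hue in box, returns case fit
    pass
E
python3 - <<'E'
from h import *
p=snapshot('top')
C=np.array
f=lambda a:C(a,float)/3+C([350,170])-0.33
black=f([[154,262],[179,221],[222,203],[269,212],[304,247]])
ivory=f([[400,238],[424,198],[465,180],[511,188],[544,222]])
px=np.vstack([black,ivory]); W=atz(p,px[:,0],px[:,1],0.09)[:,:2]
th=C([-1.2,-.6,0,.6,1.2])
loc=np.vstack([np.c_[.042*np.cos(th),.065-.042*np.sin(th)],np.c_[.042*np.cos(th),-.065-.042*np.sin(th)]])
R=lambda a:C([[np.cos(a),-np.sin(a)],[np.sin(a),np.cos(a)]])
s=least_squares(lambda x:(loc@R(x[2]).T+x[:2]-W).ravel(),[.53,-.2,0]); x=s.x
print('case',x,'res mm',np.round(s.fun.reshape(-1,2)*1e3,1))
cb=R(x[2])@[0,.065]+x[:2]; ci=R(x[2])@[0,-.065]+x[:2]; print('black',cb,'ivory',ci)
# pointer lines at z=.132 
for nm,pts,c in [('b',[[258,282],[220,235]],cb),('i',[[505,254],[518,203]],ci)]:
    q=f(pts); w=atz(p,q[:,0],q[:,1],.132)[:,:2]; d=w[1]-w[0]
    print(nm,w,'value',-(np.arctan2(d[1],d[0])-x[2]),'world yaw',np.arctan2(d[1],d[0]), 'from axis',-(np.arctan2(*(w[1]-c)[::-1])-x[2]))
st=status.get_state();from scipy.spatial.transform import Rotation as Ro
m=Ro.from_quat(st['eef_rot']).as_matrix();print(m.round(3)); print('jaw y yaw',np.arctan2(m[1,1],m[0,1]))
print(p['range_z'][264,428])
E
```

```text
case [ 0.53445979 -0.21438294  0.07354703] res mm [[ 0.3 -0.4]
 [-0.2 -0.3]
 [-0.1 -0.5]
 [-0.3 -0.4]
 [ 0.2 -0.1]
 [ 0.6 -0.5]
 [ 0.2  0.3]
 [ 0.1  0.3]
 [-0.6  1. ]
 [-0.2  0.5]]
black [ 0.52968354 -0.14955866] ivory [ 0.53923604 -0.27920723]
b [[ 0.52376821 -0.15261945]
 [ 0.54733639 -0.13540923]] value -0.5571814255136239 world yaw 0.6307284507745302 from axis -0.6021309721335788
i [[ 0.53423842 -0.27756983]
 [ 0.55970104 -0.28682858]] value 0.42230462177822214 world yaw -0.34875759651731586 from axis 0.4300441978102569
[[ 0.895  0.446 -0.   ]
 [ 0.446 -0.895 -0.   ]
 [-0.     0.    -1.   ]]
jaw y yaw -1.1089775360911358
0.72199667
```

Call:
{"name": "carry_out", "arguments": {
  "linear": [
    [0.01, 0.017, 0],
    [0.03, 0.05, 0],
    [0.05, 0.082, 0],
    [0.07, 0.115, 0],
    [0.09, 0.147, 0],
    [0.11, 0.18, 0],
    [0.125, 0.205, 0],
    [0.135, 0.222, 0]
  ],
  "roll": [0.02, 0.04, 0.06, 0.08, 0.1, 0.12, 0.15, 0.17],
  "gripper": 0.7,
  "grip_force": 15
}}

```text
clock: 1.42
tool_pos: [0.4158, -0.3338, 0.219]
eef_rot: [0.95, 0.314, 0.001, -0.0]
contact_force: [0.2, 1.1, -0.0]
opening: 0.7
```

Call:
{"name": "carry_out", "arguments": {
  "linear": [
    [0.017, 0.028, 0],
    [0.035, 0.057, 0],
    [0.053, 0.085, 0],
    [0.071, 0.114, 0],
    [0.088, 0.142, 0],
    [0.104, 0.168, 0],
    [0.114, 0.184, 0],
    [0.114, 0.184, 0]
  ],
  "roll": [0, 0, 0, 0, 0, 0, 0, 0]
}}

```text
clock: 2.08
tool_pos: [0.5328, -0.144, 0.2193]
eef_rot: [0.948, 0.317, 0.003, -0.001]
contact_force: [0.3, -0.5, -0.6]
opening: 0.698
```

Run:
```python
from h import *
from scipy.spatial.transform import Rotation as Ro
p=snapshot('wrist'); save('wrist1',p)
st=status.get_state();m=Ro.from_quat(st['eef_rot']).as_matrix();print(st['clock'],st['tool_pos'],np.arctan2(m[1,1],m[0,1]),st['q'])
print(proj(p,np.array([[.5297,-.1496,.132],[.5392,-.2792,.132],[.5297+.023*np.cos(.66),-.1496+.023*np.sin(.66),.132]])))
```

```text
2.1333 [ 0.53102746 -0.14731973  0.21907357] -0.9282137005262996 [ 0.31248246  0.5910801  -0.20209944  1.79205613  0.1572345   0.7719501
 -0.89712972]
[[323.14572912 246.96606095]
 [461.64852128 331.76148107]
 [322.82938709 215.73406806]]
```

View pics/wrist1.png

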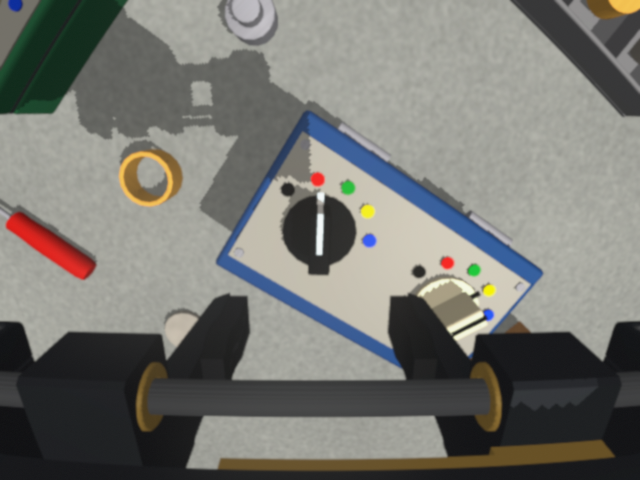

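Call:
{"name": "carry_out", "arguments": {
  "linear": [
    [-0.001, -0.002, -0.02],
    [-0.001, -0.002, -0.045],
    [-0.001, -0.002, -0.07],
    [-0.001, -0.002, -0.088],
    [-0.001, -0.002, -0.096],
    [-0.001, -0.002, -0.096],
    [-0.001, -0.002, -0.096]
  ],
  "roll": [-0.01, -0.01, -0.01, -0.01, -0.01, -0.01, -0.01]
}}

```text
clock: 2.72
tool_pos: [0.5298, -0.1504, 0.1234]
eef_rot: [0.951, 0.31, 0.001, -0.0]
contact_force: [0.5, -0.4, 0.4]
opening: 0.702
```

```bash
cat >> h.py <<'E'
from scipy.spatial.transform import Rotation as Ro
def pose():
    st=status.get_state();m=Ro.from_quat(st['eef_rot']).as_matrix();print(round(st['clock'],2),st['tool_pos'].round(4),'jaw',np.arctan2(m[1,1],m[0,1]).round(4),'F',st['contact_force'].round(1),'M',st['moment'].round(2),'op',round(st['opening'],3),'q7',st['q'][6].round(2))
E
python3 - <<'E'
from h import *
p=snapshot('wrist'); save('wrist2',p); pose()
E
```

```text
2.77 [ 0.5305 -0.1502  0.124 ] jaw -0.9393 F [ 0.4  0.1 -1.3] M [ 0.01 -0.06 -0.02] op 0.702 q7 -0.94
```

View pics/wrist2.png

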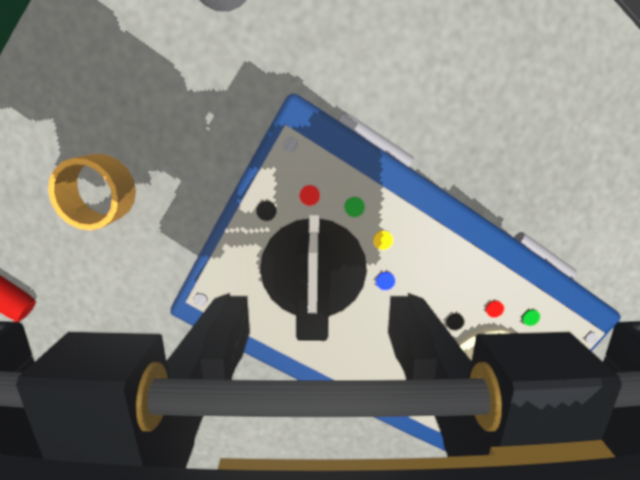

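Call:
{"name": "carry_out", "arguments": {
  "linear": [
    [-0.001, 0.0015, -0.001],
    [-0.001, 0.0015, -0.001],
    [-0.001, 0.0015, -0.001],
    [-0.001, 0.0015, -0.001],
    [-0.001, 0.0015, -0.001],
    [-0.001, 0.0015, -0.001],
    [-0.001, 0.0015, -0.001],
    [-0.001, 0.0015, -0.001]
  ],
  "roll": [0, 0, 0, 0, 0, 0, 0, 0],
  "gripper": 0,
  "grip_force": 15
}}

```text
clock: 3.43
tool_pos: [0.5295, -0.1487, 0.123]
eef_rot: [0.951, 0.311, 0.002, -0.0]
contact_force: [0.1, -0.4, 0.7]
opening: 0.118
```

Run:
```python
from h import *
pose()
p=snapshot('wrist'); save('wrist3',p)
```

```text
3.43 [ 0.5295 -0.1487  0.123 ] jaw -0.9392 F [ 0.1 -0.4  0.7] M [-0.04 -0.04  0.02] op 0.118 q7 -0.95
```

View pics/wrist3.png

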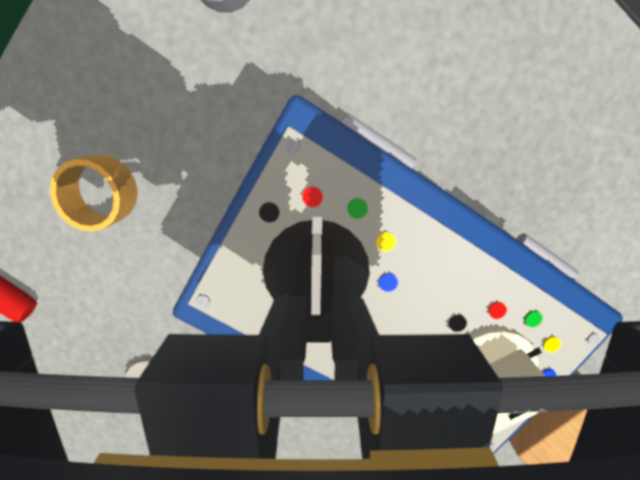

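Call:
{"name": "carry_out", "arguments": {
  "linear": [
    [0, 0, 0],
    [0, 0, 0],
    [0, 0, 0]
  ],
  "roll": [0, 0, 0]
}}

```text
clock: 3.73
tool_pos: [0.5294, -0.1487, 0.1229]
eef_rot: [0.951, 0.311, 0.002, -0.0]
contact_force: [-0.2, -0.5, 0.3]
opening: 0.009
```

Run:
```python
from h import *
pose()
p=snapshot('top'); save('top3',p)
c=p['img'][170:370,350:570]; cv2.imwrite('pics/topcrop3.png',cv2.resize(c[:,:,::-1],None,fx=3,fy=3,interpolation=cv2.INTER_CUBIC)[:600])
```

```text
3.73 [ 0.5294 -0.1487  0.1229] jaw -0.9393 F [-0.2 -0.5  0.3] M [ 0.02 -0.03 -0.01] op 0.009 q7 -0.95
```

View pics/topcrop3.png

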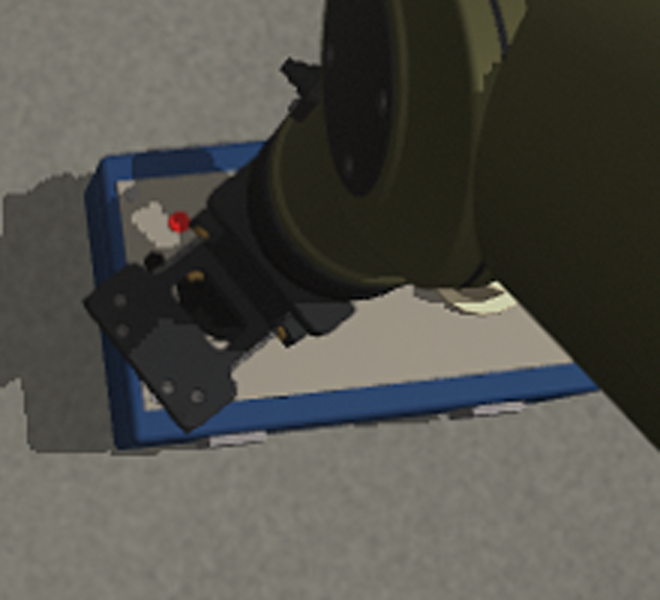

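Run:
```python
from h import *
p=snapshot('wrist'); save('wrist4',p)
st=status.get_state(); t=st['tool_pos']; m=Ro.from_quat(st['eef_rot']).as_matrix()
print(np.round(p['world_from_camera'],3).tolist())
print('tcp px',proj(p,t),'tip px',proj(p,t+.019*m[:,2]))
case=np.array([.5345,-.2144,.0735])
C=np.array([.5297,-.1496])
for v in [-1.2,-.6,0,.6,1.2]:
    a=case[2]-v; print(v,proj(p,np.array([C[0]+.042*np.cos(a),C[1]+.042*np.sin(a),.09])))
```

```text
[[0.591, -0.766, -0.253, 0.595], [-0.807, -0.561, -0.185, -0.1], [0.0, 0.313, -0.95, 0.289], [0.0, 0.0, 0.0, 1.0]]
tcp px [319.74215359 293.6395439 ] tip px [319.64911002 277.76877839]
-1.2 [275.14529117 211.38583604]
-0.6 [318.00793914 196.33169446]
0 [362.11644575 207.86807206]
0.6 [389.78378523 240.66799945]
1.2 [391.95334616 280.94674638]
```

View pics/wrist4.png

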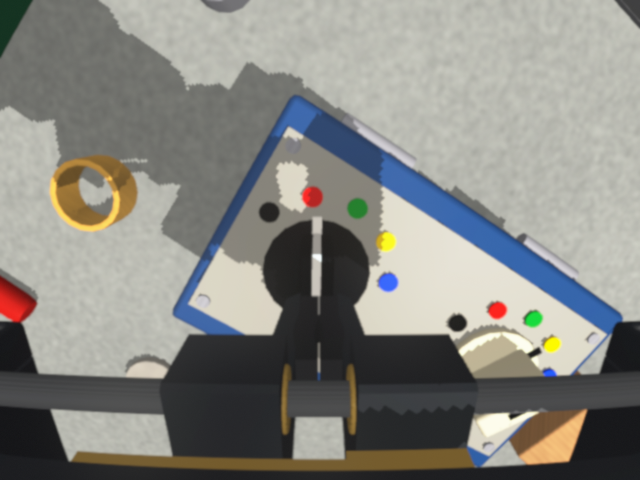

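Run:
```python
from h import *
out=[]
for n in ['wrist2','wrist4']:
    i=cv2.imread(f'pics/{n}.png')[190:390,230:410]
    i=(255*(i/255.)**.45).astype(np.uint8); out.append(cv2.resize(i,None,fx=2.2,fy=2.2,interpolation=cv2.INTER_CUBIC))
cv2.imwrite('pics/zoom.png',np.hstack(out))
p=snapshot('wrist')
d=depthpt(p,np.full(12,320),np.arange(215,395,15)); print(np.c_[np.arange(215,395,15),d.round(3)])
d=depthpt(p,np.arange(255,390,8),np.full(17,310)); print(np.c_[np.arange(255,390,8),d.round(3)])
```

```text
[[ 2.15e+02  5.55e-01 -1.30e-01  9.20e-02]
 [ 2.30e+02  5.50e-01 -1.34e-01  9.80e-02]
 [ 2.45e+02  5.48e-01 -1.35e-01  1.18e-01]
 [ 2.60e+02  5.47e-01 -1.36e-01  1.33e-01]
 [ 2.75e+02  5.41e-01 -1.40e-01  1.32e-01]
 [ 2.90e+02  5.35e-01 -1.45e-01  1.33e-01]
 [ 3.05e+02  5.37e-01 -1.43e-01  1.52e-01]
 [ 3.20e+02  5.36e-01 -1.44e-01  1.63e-01]
 [ 3.35e+02  5.32e-01 -1.47e-01  1.64e-01]
 [ 3.50e+02  5.37e-01 -1.43e-01  1.83e-01]
 [ 3.65e+02  5.34e-01 -1.45e-01  1.88e-01]
 [ 3.80e+02  5.50e-01 -1.34e-01  2.19e-01]]
[[ 2.55e+02  4.86e-01 -1.33e-01  9.10e-02]
 [ 2.63e+02  4.88e-01 -1.37e-01  9.10e-02]
 [ 2.71e+02  4.92e-01 -1.41e-01  9.20e-02]
 [ 2.79e+02  4.94e-01 -1.45e-01  9.10e-02]
 [ 2.87e+02  5.30e-01 -1.32e-01  1.59e-01]
 [ 2.95e+02  5.32e-01 -1.34e-01  1.59e-01]
 [ 3.03e+02  5.33e-01 -1.38e-01  1.56e-01]
 [ 3.11e+02  5.35e-01 -1.40e-01  1.56e-01]
 [ 3.19e+02  5.26e-01 -1.51e-01  1.33e-01]
 [ 3.27e+02  5.38e-01 -1.46e-01  1.56e-01]
 [ 3.35e+02  5.40e-01 -1.48e-01  1.56e-01]
 [ 3.43e+02  5.43e-01 -1.50e-01  1.59e-01]
 [ 3.51e+02  5.45e-01 -1.52e-01  1.58e-01]
 [ 3.59e+02  5.22e-01 -1.83e-01  9.20e-02]
 [ 3.67e+02  5.25e-01 -1.87e-01  9.20e-02]
 [ 3.75e+02  5.28e-01 -1.90e-01  9.30e-02]
 [ 3.83e+02  5.31e-01 -1.94e-01  9.20e-02]]
```

View pics/zoom.png

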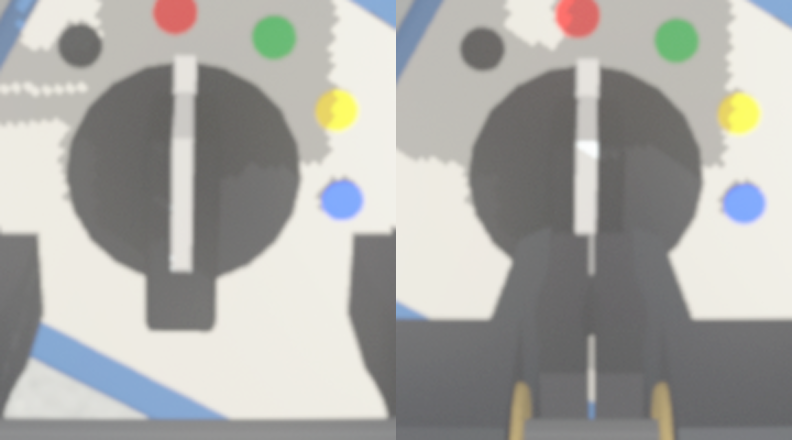

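Run:
```python
from h import *
p=snapshot('scene'); save('scene4',p)
st=status.get_state(); t=st['tool_pos']
print(proj(p,t),proj(p,t+[0,0,-.019]),proj(p,t+[0,0,.03]))
u,v=proj(p,t).astype(int)
c=p['img'][v-80:v+50,u-80:u+80]; c=(255*(c/255.)**.5).astype(np.uint8)
print(u-80,v-80)
cv2.imwrite('pics/scenecrop4.png',cv2.resize(c[:,:,::-1],None,fx=4.5,fy=4.5,interpolation=cv2.INTER_CUBIC))
p=snapshot('wrist')
for v in range(285,335,5):
    print(v,depthpt(p,np.array([300,308,332,340]),np.full(4,v))[:,2].round(3))
```

```text
[253.83734176 208.69631696] [254.86815582 215.74045721] [252.15768066 197.17047959]
173 128
285 [0.132 0.132 0.132 0.098]
290 [0.131 0.132 0.132 0.099]
295 [0.145 0.142 0.143 0.146]
300 [0.145 0.148 0.146 0.15 ]
305 [0.151 0.152 0.152 0.154]
310 [0.156 0.157 0.156 0.159]
315 [0.16  0.16  0.159 0.161]
320 [0.163 0.163 0.164 0.163]
325 [0.168 0.167 0.167 0.167]
330 [0.171 0.171 0.171 0.171]
```

View pics/scenecrop4.png

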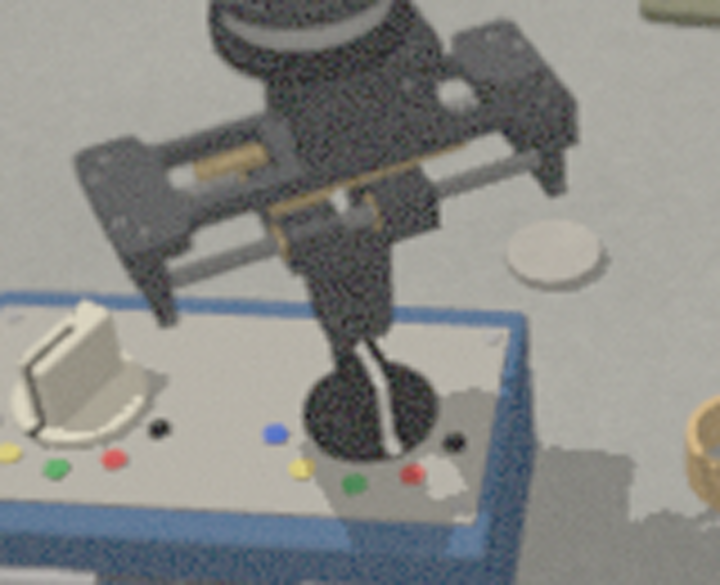

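The fingertips actually end about 19 mm *above* the reported TCP: depth reads 0.142 m with TCP z at 0.123 m. That means the jaws closed above the bar without touching it. I'll reopen and go lower.

Call:
{"name": "carry_out", "arguments": {
  "linear": [
    [0, 0, 0],
    [0, 0, 0],
    [0, 0, 0],
    [0, 0, 0],
    [0, 0, 0],
    [0, 0, 0]
  ],
  "roll": [0, 0, 0, 0, 0, 0],
  "gripper": 0.5
}}

```text
clock: 4.48
tool_pos: [0.5295, -0.1487, 0.123]
eef_rot: [0.951, 0.311, 0.002, -0.0]
contact_force: [-0.3, 0.7, 0.1]
opening: 0.437
```

Call:
{"name": "carry_out", "arguments": {
  "linear": [
    [0, 0, -0.005],
    [0, 0, -0.012],
    [0, 0, -0.02],
    [0, 0, -0.028],
    [0, 0, -0.034],
    [0, 0, -0.036],
    [0, 0, -0.036]
  ],
  "roll": [0, 0, 0, 0, 0, 0, 0]
}}

```text
clock: 5.07
tool_pos: [0.5289, -0.1485, 0.086]
eef_rot: [0.951, 0.311, 0.001, -0.001]
contact_force: [-0.7, -0.3, 0.1]
opening: 0.498
```

Run:
```python
from h import *
pose()
p=snapshot('wrist'); save('wrist5',p)
```

```text
5.07 [ 0.5289 -0.1485  0.086 ] jaw -0.9391 F [-0.7 -0.3  0.1] M [-0.03  0.04  0.04] op 0.498 q7 -0.96
```

View pics/wrist5.png

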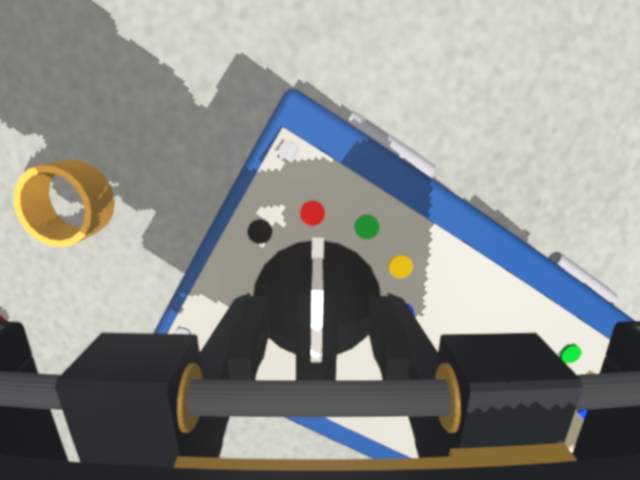

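Now the fingertips stand on either side of the bar, at about (267,296) and (372,296), with the bar at column 317. I'll close on it.

Call:
{"name": "carry_out", "arguments": {
  "linear": [
    [0, 0, 0],
    [0, 0, 0],
    [0, 0, 0],
    [0, 0, 0],
    [0, 0, 0],
    [0, 0, 0],
    [0, 0, 0]
  ],
  "roll": [0, 0, 0, 0, 0, 0, 0],
  "gripper": 0,
  "grip_force": 15
}}

```text
clock: 5.7
tool_pos: [0.5286, -0.1478, 0.0867]
eef_rot: [0.95, 0.311, 0.001, -0.001]
contact_force: [-3.2, 3.4, 4.4]
opening: 0.181
```

Run:
```python
from h import *
pose()
p=snapshot('wrist'); save('wrist6',p);pose()
```

```text
5.7 [ 0.5286 -0.1478  0.0867] jaw -0.9387 F [-3.2  3.4  4.4] M [ 0.61  0.57 -0.11] op 0.181 q7 -0.96
5.75 [ 0.5286 -0.1478  0.0867] jaw -0.9386 F [-3.   3.3  5.2] M [ 0.72  0.69 -0.06] op 0.184 q7 -0.96
```

View pics/wrist6.png

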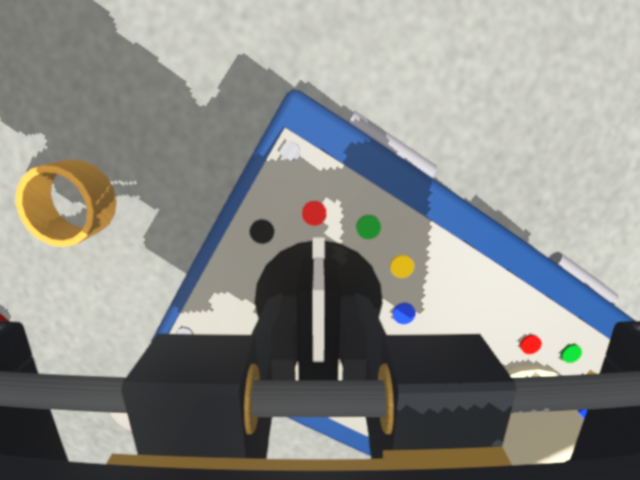

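Call:
{"name": "carry_out", "arguments": {
  "linear": [
    [0, 0, 0],
    [0, 0, 0],
    [0, 0, 0],
    [0, 0, 0],
    [0, 0, 0],
    [0, 0, 0],
    [0, 0, 0],
    [0, 0, 0]
  ],
  "roll": [-0.05, -0.14, -0.23, -0.32, -0.41, -0.5, -0.58, -0.6]
}}

```text
clock: 6.42
tool_pos: [0.5285, -0.1476, 0.0867]
eef_rot: [1.0, 0.015, 0.001, -0.0]
contact_force: [-1.4, 1.6, 2.7]
opening: 0.178
```

Run:
```python
from h import *
pose()
p=snapshot('wrist'); save('wrist7',p);pose()
```

```text
6.42 [ 0.5285 -0.1476  0.0867] jaw -1.5406 F [-1.4  1.6  2.7] M [0.45 0.41 0.07] op 0.178 q7 -1.34
6.47 [ 0.5285 -0.1475  0.0867] jaw -1.5389 F [-1.9  1.7  3.4] M [0.57 0.41 0.  ] op 0.182 q7 -1.33
```

View pics/wrist7.png

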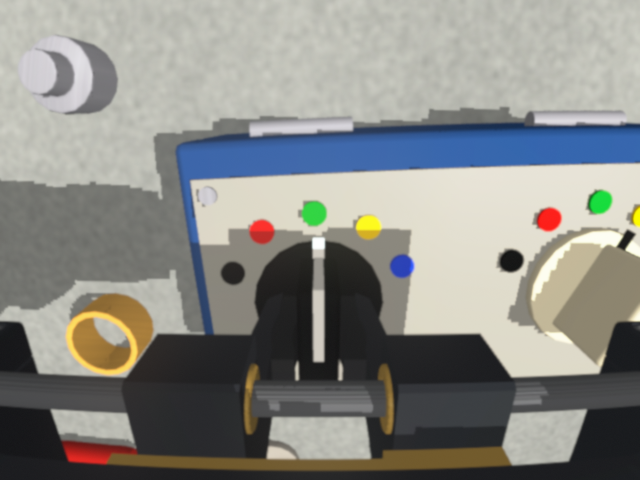

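Call:
{"name": "carry_out", "arguments": {
  "linear": [
    [0, 0, 0],
    [0, 0, 0],
    [0, 0, 0],
    [0, 0, 0],
    [0, 0, 0],
    [0, 0, 0],
    [0, 0, 0],
    [0, 0, 0]
  ],
  "roll": [-0.05, -0.14, -0.23, -0.32, -0.41, -0.5, -0.558, -0.558]
}}

```text
clock: 7.13
tool_pos: [0.5285, -0.1473, 0.0868]
eef_rot: [0.966, -0.26, 0.001, -0.0]
contact_force: [-1.3, 1.3, 3.0]
opening: 0.178
```

Run:
```python
from h import *
pose()
p=snapshot('wrist'); save('wrist8',p);pose()
```

```text
7.13 [ 0.5285 -0.1473  0.0868] jaw -2.0962 F [-1.3  1.3  3. ] M [ 0.57  0.4  -0.08] op 0.178 q7 -1.68
7.18 [ 0.5285 -0.1473  0.0867] jaw -2.0941 F [-0.9  1.8  3.3] M [ 0.49  0.29 -0.07] op 0.18 q7 -1.67
```

View pics/wrist8.png

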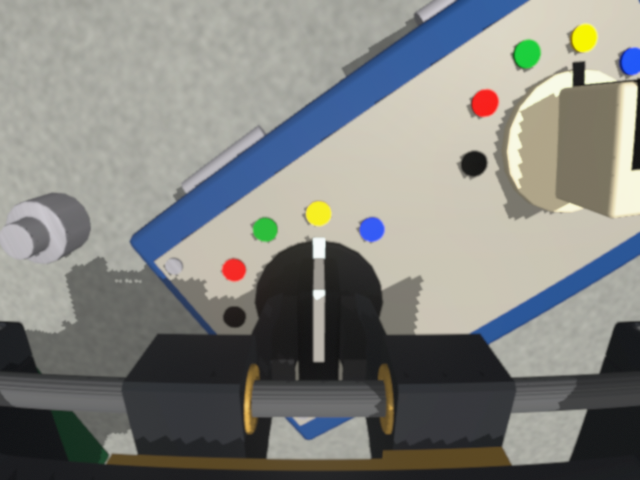

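Call:
{"name": "carry_out", "arguments": {
  "linear": [
    [0, 0, 0],
    [0, 0, 0],
    [0, 0, 0],
    [0, 0, 0],
    [0, 0, 0],
    [0, 0, 0]
  ],
  "roll": [0, 0, 0, 0, 0, 0],
  "gripper": 0.5
}}

```text
clock: 7.68
tool_pos: [0.5286, -0.1475, 0.0867]
eef_rot: [0.966, -0.259, 0.002, -0.0]
contact_force: [-0.2, 0.4, 0.7]
opening: 0.501
```

Call:
{"name": "carry_out", "arguments": {
  "linear": [
    [0, 0, 0.01],
    [0, 0, 0.025],
    [0, 0, 0.045],
    [0, 0, 0.065],
    [0, 0, 0.085],
    [0, 0, 0.1],
    [0, 0, 0.1]
  ],
  "roll": [0, 0, 0, 0, 0, 0, 0]
}}

```text
clock: 8.27
tool_pos: [0.5307, -0.1484, 0.1903]
eef_rot: [0.966, -0.259, 0.005, -0.0]
contact_force: [-0.6, 0.1, -0.4]
opening: 0.498
```

Run:
```python
from h import *
pose()
p=snapshot('wrist'); save('wrist9',p)
a=np.array
def yaw(pts,z):
    q=a(pts,float); w=atz(p,q[:,0],q[:,1],z)[:,:2]; return w
print(proj(p,a([[.5285,-.1473,.132],[.538,-.277,.132]])))
```

```text
8.27 [ 0.5307 -0.1484  0.1903] jaw -2.0941 F [-0.6  0.1 -0.4] M [ 0.06 -0.05  0.03] op 0.498 q7 -1.71
[[319.31005968 255.77492862]
 [501.06815409 139.96464418]]
```

View pics/wrist9.png

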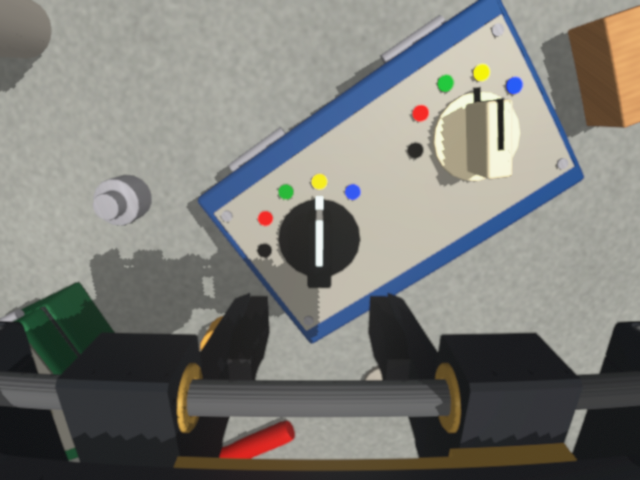

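Run:
```python
from h import *
p=snapshot('wrist')
i=p['img'][60:200,400:560]; cv2.imwrite('pics/iv.png',cv2.resize(i[:,:,::-1],None,fx=4.5,fy=4.5,interpolation=cv2.INTER_CUBIC)[:600])
g=cv2.cvtColor(p['img'],cv2.COLOR_RGB2GRAY)
for nm,m,box in [('iv',g<60,(485,515,85,160)),('bl',g>170,(310,330,220,270))]:
    x0,x1,y0,y1=box; ys,xs=np.nonzero(m[y0:y1,x0:x1]); xs=xs+x0;ys=ys+y0
    w=atz(p,xs,ys,.132)[:,:2]; c=w.mean(0); u,s,vt=np.linalg.svd(w-c,full_matrices=False); d=vt[0]*np.sign(vt[0][0])
    print(nm,len(xs),c,'yaw',np.arctan2(d[1],d[0]),'val',.0735-np.arctan2(d[1],d[0]),'ext',(w-c)@d@np.ones(1) if 0 else [((w-c)@d).min(),((w-c)@d).max()])
```

```text
iv 191 [ 0.54714613 -0.28016127] yaw -0.3881084919472318 val 0.4616084919472318 ext [np.float64(-0.0142247571322104), np.float64(0.013236444118014007)]
bl 318 [ 0.53586104 -0.1514303 ] yaw -0.5241318042398652 val 0.5976318042398652 ext [np.float64(-0.015247199748956134), np.float64(0.014491012186515467)]
```

View pics/iv.png

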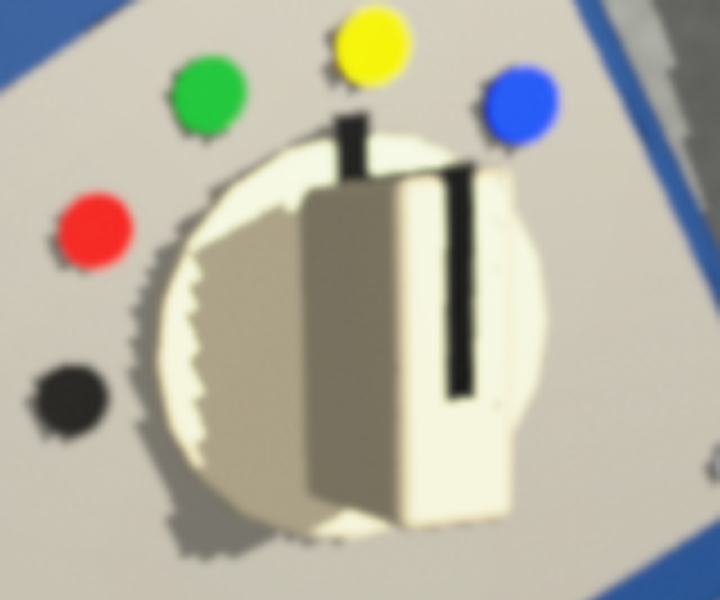

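Call:
{"name": "carry_out", "arguments": {
  "linear": [
    [0.001, -0.015, 0],
    [0.003, -0.042, 0],
    [0.005, -0.07, 0],
    [0.007, -0.1, 0],
    [0.008, -0.12, 0],
    [0.008, -0.129, 0],
    [0.008, -0.129, 0],
    [0.008, -0.129, 0]
  ],
  "roll": [0.02, 0.05, 0.09, 0.13, 0.135, 0.135, 0.135, 0.135]
}}

```text
clock: 9.03
tool_pos: [0.5364, -0.2752, 0.1864]
eef_rot: [0.981, -0.193, 0.001, -0.001]
contact_force: [0.1, 0.5, 0.2]
opening: 0.501
```

Run:
```python
from h import *
pose()
p=snapshot('wrist'); save('wrist10',p)
```

```text
9.03 [ 0.5364 -0.2752  0.1864] jaw -1.9588 F [0.1 0.5 0.2] M [ 0.1   0.02 -0.02] op 0.501 q7 -1.43
```

View pics/wrist10.png

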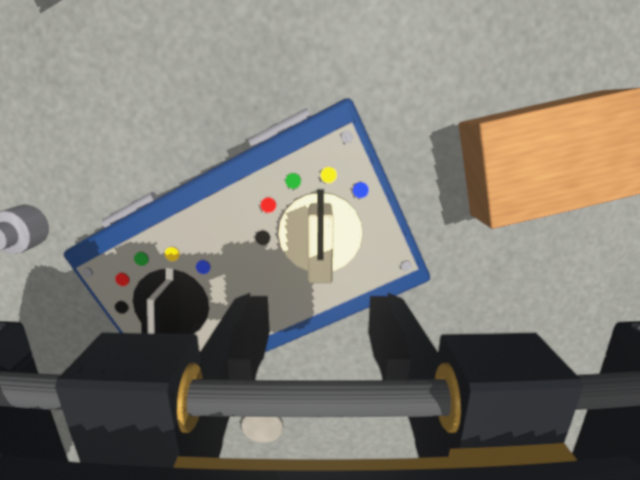

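Call:
{"name": "carry_out", "arguments": {
  "linear": [
    [0.001, 0, -0.01],
    [0.002, -0.001, -0.028],
    [0.0025, -0.001, -0.05],
    [0.0025, -0.001, -0.07],
    [0.0025, -0.001, -0.086],
    [0.0025, -0.001, -0.096],
    [0.0025, -0.001, -0.1],
    [0.0025, -0.001, -0.1]
  ],
  "roll": [0, 0, 0, 0, 0, 0, 0, 0]
}}

```text
clock: 9.75
tool_pos: [0.5389, -0.2739, 0.0856]
eef_rot: [0.982, -0.191, 0.0, -0.002]
contact_force: [0.1, 0.2, 1.2]
opening: 0.502
```

Run:
```python
from h import *
pose()
p=snapshot('wrist'); save('wrist11',p)
```

```text
9.75 [ 0.5389 -0.2739  0.0856] jaw -1.9558 F [0.1 0.2 1.2] M [ 0.05 -0.04 -0.01] op 0.502 q7 -1.41
```

View pics/wrist11.png

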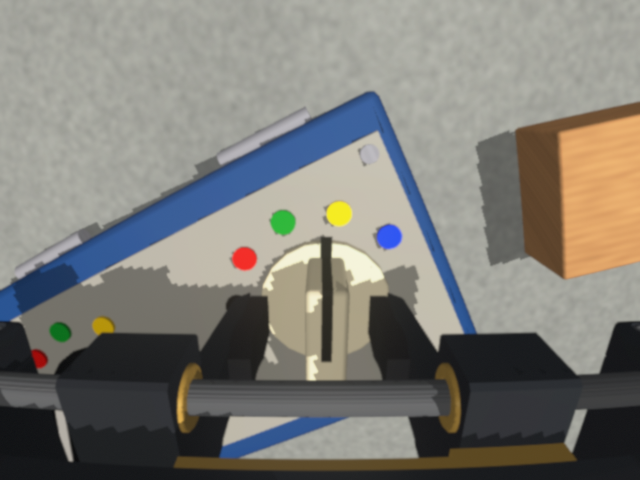

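Call:
{"name": "carry_out", "arguments": {
  "linear": [
    [-0.001, -0.0025, 0.001],
    [-0.001, -0.0025, 0.001],
    [-0.001, -0.0025, 0.001],
    [-0.001, -0.0025, 0.001],
    [-0.001, -0.0025, 0.001],
    [-0.001, -0.0025, 0.001],
    [-0.001, -0.0025, 0.001],
    [-0.001, -0.0025, 0.001]
  ],
  "roll": [0, 0, 0, 0, 0, 0, 0, 0],
  "gripper": 0,
  "grip_force": 15
}}

```text
clock: 10.47
tool_pos: [0.5389, -0.2771, 0.0881]
eef_rot: [0.981, -0.192, 0.002, -0.001]
contact_force: [0.4, -0.1, 5.2]
opening: 0.178
```

Run:
```python
from h import *
pose()
p=snapshot('wrist'); save('wrist12',p); pose()
```

```text
10.47 [ 0.5389 -0.2771  0.0881] jaw -1.9562 F [ 0.4 -0.1  5.2] M [ 0.18  0.14 -0.06] op 0.178 q7 -1.41
10.52 [ 0.5388 -0.2771  0.0881] jaw -1.9563 F [0.  0.9 5.1] M [ 0.21  0.11 -0.  ] op 0.177 q7 -1.41
```

View pics/wrist12.png

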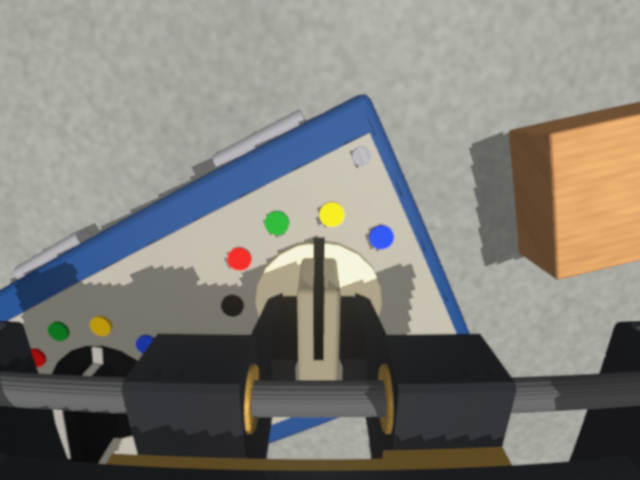

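Call:
{"name": "carry_out", "arguments": {
  "linear": [
    [0, 0, 0],
    [0, 0, 0],
    [0, 0, 0],
    [0, 0, 0],
    [0, 0, 0],
    [0, 0, 0],
    [0, 0, 0],
    [0, 0, 0]
  ],
  "roll": [0.05, 0.14, 0.23, 0.32, 0.41, 0.5, 0.56, 0.56]
}}

```text
clock: 11.18
tool_pos: [0.5388, -0.2771, 0.0881]
eef_rot: [0.996, 0.088, 0.001, -0.002]
contact_force: [-0.6, -0.0, 3.0]
opening: 0.181
```

Run:
```python
from h import *
pose()
```

```text
11.18 [ 0.5388 -0.2771  0.0881] jaw -1.3947 F [-0.6 -0.   3. ] M [0.07 0.11 0.06] op 0.181 q7 -1.03
```

Call:
{"name": "carry_out", "arguments": {
  "linear": [
    [0, 0, 0],
    [0, 0, 0],
    [0, 0, 0],
    [0, 0, 0],
    [0, 0, 0],
    [0, 0, 0],
    [0, 0, 0],
    [0, 0, 0]
  ],
  "roll": [0.05, 0.14, 0.23, 0.32, 0.41, 0.47, 0.498, 0.498]
}}

```text
clock: 11.85
tool_pos: [0.5388, -0.2771, 0.0881]
eef_rot: [0.944, 0.33, 0.001, -0.002]
contact_force: [-0.3, 0.4, 2.9]
opening: 0.178
```

Run:
```python
from h import *
pose()
p=snapshot('wrist'); save('wrist13',p); pose()
```

```text
11.85 [ 0.5388 -0.2771  0.0881] jaw -0.8979 F [-0.3  0.4  2.9] M [ 0.05 -0.02  0.02] op 0.178 q7 -0.7
11.9 [ 0.5388 -0.2771  0.0881] jaw -0.8987 F [-0.7  1.2  2.2] M [0.01 0.01 0.05] op 0.183 q7 -0.7
```

View pics/wrist13.png

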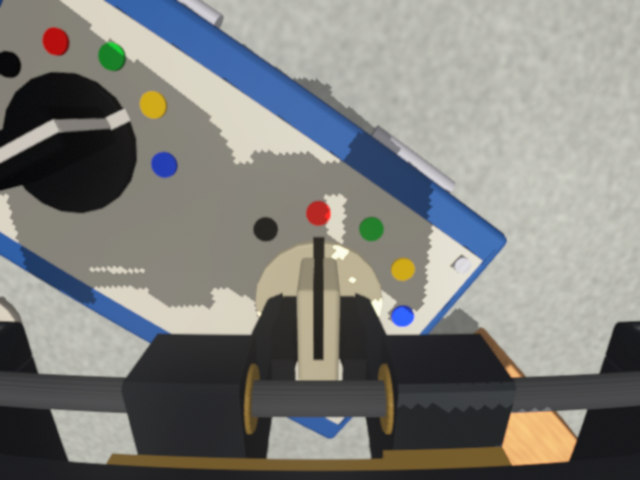

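The ivory pointer (column 318) is at the red dot (318,213), and the black pointer is still at yellow. Releasing and lifting away.

Call:
{"name": "carry_out", "arguments": {
  "linear": [
    [0, 0, 0],
    [0, 0, 0],
    [0, 0, 0],
    [0, 0, 0],
    [0, 0, 0],
    [0, 0, 0]
  ],
  "roll": [0, 0, 0, 0, 0, 0],
  "gripper": 0.5
}}

```text
clock: 12.4
tool_pos: [0.5387, -0.2771, 0.088]
eef_rot: [0.944, 0.33, 0.001, -0.002]
contact_force: [0.3, 0.8, 0.2]
opening: 0.502
```

Call:
{"name": "carry_out", "arguments": {
  "linear": [
    [0, 0, 0.01],
    [0, 0, 0.03],
    [0, 0, 0.055],
    [0, 0, 0.08],
    [0, 0, 0.105],
    [0, 0, 0.13],
    [0, 0, 0.14],
    [0, 0, 0.14]
  ],
  "roll": [0, 0, 0, 0, 0, 0, 0, 0]
}}

```text
clock: 13.07
tool_pos: [0.5404, -0.2778, 0.2311]
eef_rot: [0.944, 0.33, 0.003, -0.0]
contact_force: [0.0, -0.6, 0.6]
opening: 0.502
```

Call:
{"name": "carry_out", "arguments": {
  "linear": [
    [-0.01, -0.015, 0],
    [-0.025, -0.04, 0],
    [-0.04, -0.065, 0],
    [-0.055, -0.09, 0],
    [-0.07, -0.115, 0],
    [-0.085, -0.14, 0],
    [-0.095, -0.155, 0],
    [-0.095, -0.155, 0]
  ],
  "roll": [0, 0, 0, 0, 0, 0, 0, 0]
}}

```text
clock: 13.73
tool_pos: [0.4402, -0.4375, 0.2291]
eef_rot: [0.945, 0.326, 0.0, -0.0]
contact_force: [-0.1, -0.1, -0.8]
opening: 0.504
```

Run:
```python
from h import *
pose()
p=snapshot('top'); save('top14',p)
c=p['img'][170:370,350:570]; cv2.imwrite('pics/topcrop14.png',cv2.resize(c[:,:,::-1],None,fx=3,fy=3,interpolation=cv2.INTER_CUBIC)[:600])
```

```text
13.73 [ 0.4402 -0.4375  0.2291] jaw -0.9073 F [-0.1 -0.1 -0.8] M [-0.04  0.01 -0.01] op 0.504 q7 -0.36
```

View pics/topcrop14.png

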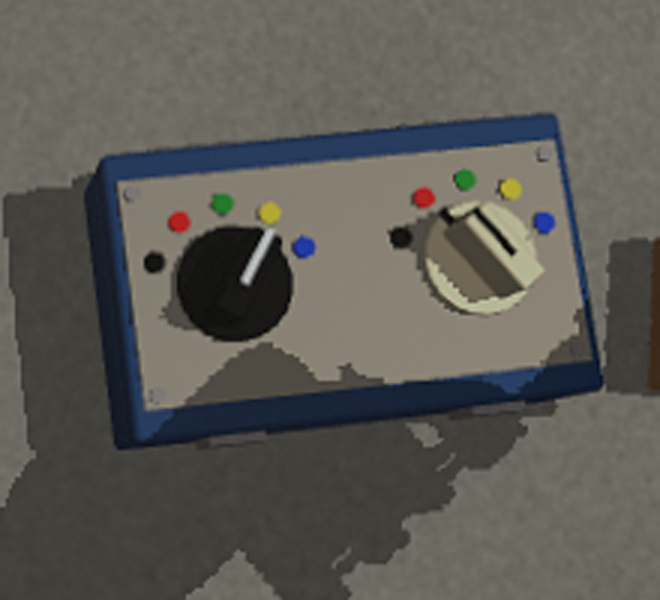

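Run:
```python
from h import *
p=snapshot('top')
for pts in ([[244,283],[270,232]],[[515,252],[477,211]]):
    q=np.array(pts)/3+[350,170]-.33; w=atz(p,q[:,0],q[:,1],.132); d=w[1]-w[0]; print(.0735-np.arctan2(d[1],d[0]))
finish_job()
```

```text
0.6008284618573775
-0.6231213127366817
the job is handed in; nothing more can be done
```

The code is set on the blue case and the job is handed in. I turned the black dial to yellow first, then the ivory dial to red. The arm ended clear of everything after about 14 s, and nothing touched the green case.

| Dial | Target (rad) | Top camera | Other check |
|---|---|---|---|
| Black | 0.6 (yellow) | 0.60 | 0.598 in the wrist camera, after release |
| Ivory | -0.6 (red) | -0.62 | about -0.60 from the jaw angle, just before release |

- **Ivory reading:** the two checks differ by about 0.02 rad, which is within how well I can pick pixels by hand. In the last wrist picture, taken while still gripping, the pointer lined up with the red dot.
- **First grasp missed:** the jaws first closed on nothing, just above the black bar. The fingertips ended about 19 mm above the reported TCP, where the interface text puts them 19 mm below it. I reopened, went 36 mm lower and gripped properly; the dial was not disturbed.
- **Forces:** the wrist force stayed at about 6 N or less in every reading.

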